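# Stir the ceramic beads in the covered dish

## Robot

A 6-joint arm with a two-finger parallel gripper is mounted at the origin on the work surface. World frame = base frame: x ahead of the robot, y to its left, z up, the work surface at z = 0. Lengths are in mm, angles in rad, forces in N, time in s.
With the tool pointing down it reaches from about 275 to 1000 mm from the base axis. Payload 8.4 kg.
Tool frame: the origin (TCP) lies on the centre line of the jaws, within the pads' length; the fingertips stand 22 mm ahead of it and the grasp point (between the pads) lies 3 mm ahead of it; z points along the fingers, y is the direction in which the jaws open and shut (so a half turn about z gives the same grasp; the last joint's range is limited). The gripper opens to 85 mm and grips with 20 to 120 N. Pads are 22 mm wide; open, the fingers measure 114 mm over their backs; the gripper's body (76 mm by 85 mm) begins 54 mm behind the grasp point. The pads swing forward as they close: fully open they stand 13 mm farther back than shut.
Start: joints at [-1.209, 0.353, 1.633, -0, 1.155, -0.002], TCP at [222.391, -584.098, 253.281] pointing down, gripper open.
Joint ranges: [-2.63, 2.63], [-0.92, 2.1], [0.06, 2.66], [-1.3, 4.44], [0, 2.69], [-3.02, 3.02]. Speed limits (rad/s): [2.22, 2.22, 2.79, 3.14, 3.14, 3.14].

## Interface

Orientations are given as [roll, pitch, yaw] about the fixed x, y, z axes, in that order (R = Rz(yaw) Ry(pitch) Rx(roll)).
In Python, from rig import r gives the robot as it stands.
- The arm moves only by the tool carry_out, never from a script. Its argument "rows" is text: rows parted by semicolons, each of 5 numbers parted by spaces: the opening, from 0 (shut) to 1 (fully open), then the shift along the tool's x, y, z in units of 30 mm (1.0 is 30 mm), then the turn about the tool's z in units of 8 degrees (1.0 is 8 degrees). A call has 1 to 12 rows; each row shifts and turns the commanded pose from where the row before left it, along the tool's axes as they then stand; what a row does not reach is not made up. A row lasts 1/8 s, in which the tool goes at most 62.5 mm and 10.7 degrees, less where a joint would pass 70% of its speed; a pose out of reach is approached as far as the arm can. A call is refused whole if a number of a shift passes 1 or a number of a turn 1, either way. A call with a gripper value outside its range is refused whole. The fingers move at their own pace and stop on an object; "newtons" is the grip in N (left out, the last holds). Time passes only in rows, so rows that do not move let the fingers close. It gives the time, the measured TCP pose, the force and the opening at its end, in the units of the state.
- r.sense(): the state, without advancing time (a new reading comes with each control period).
- r.grab_frame(name): name is "scene" or "top"; returns the picture (384x512x3 uint8, blue, green, red); there is no depth.
- r.get_calibration(name): a dict with "intrinsics" (3x3 intrinsics, pixels), "position" and "rotation" of the camera in the world. Camera axes: x right, y up, looking along -z (the intrinsics and any distortion apply to the point x, -y, -z); pixel columns grow to the right and rows downward; lengths in mm; the calibration is good to about 2 mm. A picture is of the moment at which its call begins. get_calibration takes no time and is no camera call.
- r.sign_off(): hands the job in, once; it reports no verdict.
The state is a dict: "clock": time; "qpos": joint angles; "qvel": joint speeds; "joint_efforts": joint torques, N m; "eef_pos": TCP position; "tcp_rot": TCP orientation; "contact_force": force on the tool from outside, world axes, zero at the start; "wrist_torque": the same for the moment, N m; "opening": opening from 0.0 (shut) to 1.0 (fully open).
Only numpy, scipy, OpenCV 4.12 (cv2) and the standard library are available. Lean on these libraries where they do the work, as an engineer would, in place of code of your own. Each camera call takes 0.05 s, during which the arm holds its last target.

## Task

The ceramic beads in the lidded steel dish have to be loosened: lift the lid off onto the cork mat, take the stirring rod from its stand and, with its foot down close to the dish floor among the beads, stir at least two full turns anticlockwise as seen from above, in wide circles about half-way between the middle and the wall. Then leave the rod standing in the tall white jar and put the lid back on the dish, fully seated, with all beads still inside. Leave the other things on the bench where they are.

Things in the scene. Friction and masses are not known exactly. Their poses are not given: they have to be found in the camera images.
- dish: Round stainless dish holding the beads, fixed to the bench. Outside 122 mm across at the foot, 126 mm at the rim, 50 mm tall, wall 5 mm, floor 6 mm thick, so the inside is about 112 mm across at the floor. Two small lugs at its +y and -y sides reach 77 mm from the axis at 34 mm height. Origin: centre of its underside on the bench; z up. Its x axis points roughly away from the robot, y roughly left.
- lid: Loose round aluminium lid, 134 mm across, 0.22 kg, at first on the dish. A plug 106 mm across and 4 mm deep under it drops inside the dish (rim opening 116 mm); above that a 6 mm thick plate rests on the rim; in the middle a black round knob. Origin: centre of the plug's underside. Fully seated its origin is 46 mm above the bench (4 mm below the rim); lying on the mat 8 mm above the bench.
- lid_knob (a point): Middle of the lid's knob: a black upright cylinder 26 mm across, 29 mm above the lid's origin. The knob spans 17 to 41 mm above the lid's origin; the plate's top is at 10 mm.
- mat: Round cork mat, 140 mm across, 8 mm thick, fixed to the bench, at first empty. Origin: centre of its underside.
- stand: Rod stand fixed to the bench: a dark steel tube, 36 mm across, 70 mm tall, on a disc foot 84 mm across and 8 mm thick. Its bore is 26 mm across and its bore floor is 10 mm above the bench. At first it holds the rod upright. Origin: centre of its underside.
- jar: Tall plain white ceramic jar, open at the top, empty, fixed to the bench: 68 mm across outside, 105 mm tall, wall 5 mm (mouth about 58 mm inside), floor 8 mm thick. Origin: centre of its underside.
- rod: Loose stirring rod, 180 mm long, 0.11 kg, at first upright in the stand with its foot 10 mm above the bench. From the foot up: a white round stirring end 20 mm across to 68 mm, a steel waist 14 mm across, a white round handle 20 mm across from 105 mm to the top at 180 mm. Origin: centre of the foot; z along the rod towards the handle.
- rod_foot (a point): Centre of the rod's foot, the lower end.
- rod_grip (a point): On the rod's axis in the middle of the handle, 145 mm above the foot (35 mm below the top): where to hold it.
- bead0_center (a point): Centre of one of eight alike terracotta-coloured ceramic beads, 24 mm across, 20 g, lying loose in one layer on the dish floor under the lid, at first in a ring along the wall with the middle left free.
- bead1_center (a point): Centre of one of eight alike terracotta-coloured ceramic beads, 24 mm across, 20 g, lying loose in one layer on the dish floor under the lid, at first in a ring along the wall with the middle left free.
- bead2_center (a point): Centre of one of eight alike terracotta-coloured ceramic beads, 24 mm across, 20 g, lying loose in one layer on the dish floor under the lid, at first in a ring along the wall with the middle left free.
- bead3_center (a point): Centre of one of eight alike terracotta-coloured ceramic beads, 24 mm across, 20 g, lying loose in one layer on the dish floor under the lid, at first in a ring along the wall with the middle left free.
- bead4_center (a point): Centre of one of eight alike terracotta-coloured ceramic beads, 24 mm across, 20 g, lying loose in one layer on the dish floor under the lid, at first in a ring along the wall with the middle left free.
- bead5_center (a point): Centre of one of eight alike terracotta-coloured ceramic beads, 24 mm across, 20 g, lying loose in one layer on the dish floor under the lid, at first in a ring along the wall with the middle left free.
- bead6_center (a point): Centre of one of eight alike terracotta-coloured ceramic beads, 24 mm across, 20 g, lying loose in one layer on the dish floor under the lid, at first in a ring along the wall with the middle left free.
- bead7_center (a point): Centre of one of eight alike terracotta-coloured ceramic beads, 24 mm across, 20 g, lying loose in one layer on the dish floor under the lid, at first in a ring along the wall with the middle left free.
- bottle: Bystander: amber wide-mouth jar with black cap, 64 mm across, 95 mm tall, loose. Origin: centre of its underside.
- small_dish: Bystander: empty small steel bowl, 84 mm across, 30 mm tall, no lid, loose. Origin: centre of its underside.
- carton: Bystander: cardboard carton 85 x 60 x 45 mm, loose. Origin: centre of its underside.
- cup: Bystander: white plastic cup, 56 mm across the mouth, 70 mm tall, loose. Origin: centre of its underside.
There are look-alikes about, which are no part of the job. What is meant by the rod is not black or blue, and is the larger of those in its own colour.

How it is judged (in metres and radians):
On the way, in this order (a step that is already met when the one before it is completed fails the run):
1. the lid lies on the cork mat, let go (horizontal distance between lid and mat below 0.04 m and z of lid in the frame of mat below 0.013 m and contact force between the fingers and lid below 0.1 N), for 0.2 s.
2. stirring: the rod's foot, under 18 mm above the dish floor, passes the far (+x) side, over 14 mm from the centre (x of rod_foot in the frame of dish above 0.014 m and y of rod_foot in the frame of dish between -0.012 and 0.012 m and z of rod_foot in the frame of dish between 0.001 and 0.024 m and horizontal distance between rod_foot and dish below 0.058 m).
3. stirring: the rod's foot, under 18 mm above the dish floor, passes the left (+y) side, over 14 mm from the centre (y of rod_foot in the frame of dish above 0.014 m and x of rod_foot in the frame of dish between -0.012 and 0.012 m and z of rod_foot in the frame of dish between 0.001 and 0.024 m and horizontal distance between rod_foot and dish below 0.058 m).
4. stirring: the rod's foot, under 18 mm above the dish floor, passes the near (-x) side, over 14 mm from the centre (x of rod_foot in the frame of dish below -0.014 m and y of rod_foot in the frame of dish between -0.012 and 0.012 m and z of rod_foot in the frame of dish between 0.001 and 0.024 m and horizontal distance between rod_foot and dish below 0.058 m).
5. stirring: the rod's foot, under 18 mm above the dish floor, passes the right (-y) side, over 14 mm from the centre (y of rod_foot in the frame of dish below -0.014 m and x of rod_foot in the frame of dish between -0.012 and 0.012 m and z of rod_foot in the frame of dish between 0.001 and 0.024 m and horizontal distance between rod_foot and dish below 0.058 m).
6. stirring: the rod's foot, under 18 mm above the dish floor, passes the far (+x) side, over 14 mm from the centre (all of step 2).
7. the rod stands in the tall jar, let go (horizontal distance between rod_foot and jar below 0.028 m and z of rod_foot in the frame of jar below 0.033 m and angle between rod's own z axis and vertical below 0.6 rad and contact force between the fingers and rod below 0.1 N), for 0.2 s.
At the end, for the whole second after the job is handed in: Rod at rest in the jar, released (foot within 25 mm of its floor, lean under 0.6 rad); lid at rest on the dish, released, seated (within 8 mm of centre, plug below rim, level to 0.05 rad); all beads in the dish, and at least one of beads 0-3 and one of 4-7 over 5 mm from its start (all of step 7 and linear speed of rod below 0.03 m/s and horizontal distance between lid and dish below 0.008 m and z of lid in the frame of dish below 0.05 m and angle between lid's own z axis and vertical below 0.05 rad and linear speed of lid below 0.02 m/s and contact force between the fingers and lid below 0.1 N and horizontal distance between each of bead0_center, bead1_center, bead2_center, bead3_center, bead4_center, bead5_center, bead6_center, bead7_center and dish below 0.06 m and height (world z) of each of bead0_center, bead1_center, bead2_center, bead3_center, bead4_center, bead5_center, bead6_center, bead7_center below 0.05 m and distance of any of bead0_center, bead1_center, bead2_center, bead3_center from where it was at the start of the episode above 0.005 m and distance of any of bead4_center, bead5_center, bead6_center, bead7_center from where it was at the start of the episode above 0.005 m); the robot touches nothing.
It fails at once if the bottle is pushed more than 30 mm (distance of bottle from where it was at the start of the episode above 0.03 m).
It fails at once if the small dish is pushed more than 30 mm (distance of small_dish from where it was at the start of the episode above 0.03 m).
It fails at once if the carton is pushed more than 30 mm (distance of carton from where it was at the start of the episode above 0.03 m).
It fails at once if the cup is pushed more than 30 mm (distance of cup from where it was at the start of the episode above 0.03 m).
It also fails if it takes over 72 s, if anything falls off the work surface, if the arm or the gripper's body presses on something with over 40 N, if the wrist force passes 120 N, or if a joint passes its speed limit or range.

## Working session

There is one attempt and no reset: what is moved stays moved. The work goes in short steps, Python scripts to look and compute and a tool call to move; the robot and the scene stay as the last step left them, time stands still between calls to the robot, and variables do not carry over. Pictures are saved under pics/ and viewed, and the job is handed in when it is done.

Besides the shell and the picture viewer there is one more tool, called after "Emit:" by a JSON object that holds its "op" and its "data". carry_out: Moves the arm, as the interface text tells. Its arguments: {"type":"object","properties":{"rows":{"type":"string"},"newtons":{"type":"number"}},"required":["rows"]}

```bash
mkdir -p pics; ls; python3 - <<'E'
from rig import r
import cv2
print(r.sense())
for n in("scene","top"):
    im=r.grab_frame(n); cv2.imwrite(f"pics/{n}0.png",im); c=r.get_calibration(n); print(n,c)
E
```

```text
pics
{'clock': 0.0, 'qpos': array([-1.20938048e+00,  3.53677257e-01,  1.63412566e+00, -3.90041892e-06,
        1.15520955e+00, -2.41480211e-03]), 'qvel': array([-0.00170752,  0.00149679,  0.00049706,  0.00081882,  0.00032728,
        0.00072213]), 'joint_efforts': array([ 3.44353946e-03, -6.05238891e+01, -3.42064583e+01,  1.31226034e-04,
        9.32964758e-03,  3.71153135e-06]), 'eef_pos': array([ 222.24338327, -583.67525246,  252.54710972]), 'tcp_rot': array([-3.14017284e+00,  1.37602406e-07,  3.63832225e-01]), 'contact_force': array([ 0.52401887, -0.1053377 ,  0.09102894]), 'wrist_torque': array([-0.02502962,  0.00744161,  0.04798882]), 'opening': 0.9975100942958033}
scene {'intrinsics': array([[357.79197637,   0.        , 264.74264274],
       [  0.        , 357.79197637, 190.87233479],
       [  0.        ,   0.        ,   1.        ]]), 'position': array([1166.42531339,  383.67194396,  800.97217494]), 'rotation': array([0.83679494, 0.01165892, 2.15343501])}
top {'intrinsics': array([[390.56967837,   0.        , 257.21866352],
       [  0.        , 390.56967837, 191.14296426],
       [  0.        ,   0.        ,   1.        ]]), 'position': array([ 386.89662563,  -26.71319633, 1315.8004417 ]), 'rotation': array([ 0.12579657,  0.00651044, -1.56680917])}
```

View pics/scene0.png

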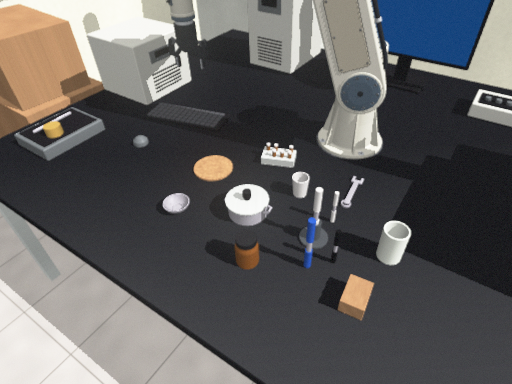

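View pics/top0.png

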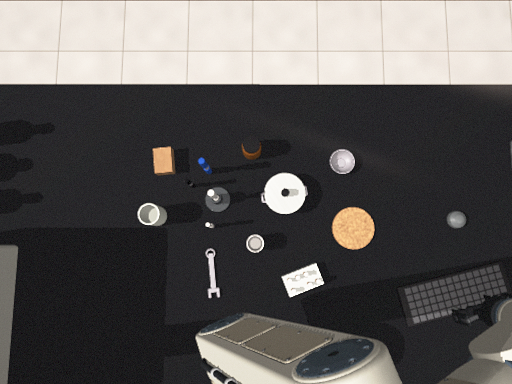

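```bash
cat > h.py <<'E'
import numpy as np, cv2
from scipy.spatial.transform import Rotation as R
from rig import r
def cam(n):
    c=r.get_calibration(n); return c["intrinsics"],np.array(c["position"]),R.from_euler('xyz',c["rotation"]).as_matrix()
def ray(n,u,v):
    K,p,M=cam(n); d=np.array([(u-K[0,2])/K[0,0],-(v-K[1,2])/K[1,1],-1.]); return p,M@d
def onz(n,u,v,z):
    p,d=ray(n,u,v); return p+d*(z-p[2])/d[2]
def proj(n,X):
    K,p,M=cam(n); q=M.T@(np.array(X,float)-p); return K[0,0]*q[0]/-q[2]+K[0,2], K[1,1]*q[1]/q[2]+K[1,2]
def tri(u1,v1,u2,v2,a="scene",b="top"):
    p,d=ray(a,u1,v1);q,e=ray(b,u2,v2);d/=np.linalg.norm(d);e/=np.linalg.norm(e)
    t=np.linalg.lstsq(np.c_[d,-e],q-p,rcond=None)[0];A=p+t[0]*d;B=q+t[1]*e
    return (A+B)/2,np.linalg.norm(A-B)
def crop(f,o,x0,y0,x1,y1,k):
    cv2.imwrite(o,cv2.resize(cv2.imread(f)[y0:y1,x0:x1],None,fx=k,fy=k,interpolation=cv2.INTER_CUBIC))
E
python3 - <<'E'
from h import *
crop("pics/scene0.png","pics/c1.png",220,160,420,310,4)
crop("pics/top0.png","pics/c2.png",130,130,390,260,3)
E
```

```text
(no output)
```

View pics/c1.png

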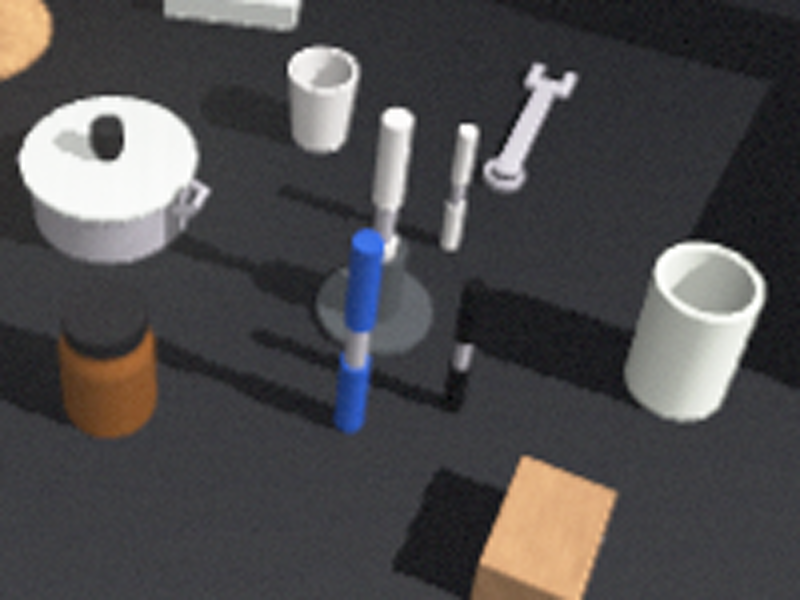

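View pics/c2.png

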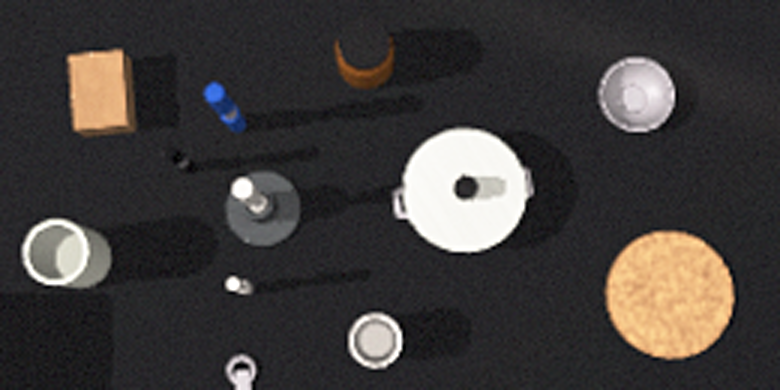

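Lookalikes (scene pixels): large white rod in the stand (318,190), small white rod (336,195), blue rod (311,220) and black rod (337,233). The rod meant is the larger white one, in the stand, and the crop confirms it. Now measuring.

```bash
cat > meas.py <<'E'
from h import *
def blobs(im,mask,box):
    m=np.zeros_like(mask); x0,y0,x1,y1=box; m[y0:y1,x0:x1]=mask[y0:y1,x0:x1]
    c,_=cv2.findContours(m,cv2.RETR_EXTERNAL,cv2.CHAIN_APPROX_NONE)
    return max(c,key=cv2.contourArea)
def disc(n,c,z):
    # contour cast on plane z, circle fit
    P=np.array([onz(n,u,v,z)[:2] for u,v in c[:,0,:]])
    (x,y),rad=cv2.minEnclosingCircle(P.astype(np.float32))
    A=np.c_[2*P,np.ones(len(P))];s=np.linalg.lstsq(A,(P**2).sum(1),rcond=None)[0]
    return s[:2],np.sqrt(s[2]+s[0]**2+s[1]**2),(x,y,rad)
E
python3 - <<'E'
from meas import *
im=cv2.imread("pics/top0.png");hsv=cv2.cvtColor(im,cv2.COLOR_BGR2HSV);g=im.max(2)
cork=((hsv[...,1]>80)&(g>120)).astype(np.uint8)
print("mat",disc("top",blobs(im,cork,(325,195,385,255)),8))
print("lid",disc("top",blobs(im,(g>200).astype(np.uint8),(266,168,304,218)),56))
print("jar",disc("top",blobs(im,(g>150).astype(np.uint8),(134,200,160,226)),105))
k=blobs(im,(g<90).astype(np.uint8),(278,184,293,200));print("knob",disc("top",k,87))
rt=blobs(im,(g>215).astype(np.uint8),(200,185,216,198));print("rodtop",disc("top",rt,190))
st=blobs(im,((g>55)).astype(np.uint8),(203,184,232,214));print("stand",disc("top",st,8))
im=cv2.imread("pics/scene0.png");hsv=cv2.cvtColor(im,cv2.COLOR_BGR2HSV);g=im.max(2)
cork=((hsv[...,1]>80)&(g>120)).astype(np.uint8)
print("mat",disc("scene",blobs(im,cork,(185,150,240,185)),8))
# rod top edges in scene, knob, jar centre
for nm,(u,v),z in [("jarmouth",(220+707/4,160+283/4),105),("knobtop",(220+107/4,160+122/4),87),("rodtop",(220+398/4,160+116/4),190),("standfoot",(220+375/4,160+307/4),8)]:
    print(nm,onz("scene",u,v,z))
for nm,(u,v),z in [("bottle",(130+365/3,130+45/3),95),("cup",(130+376/3,130+340/3),70),("carton",(130+98/3,130+90/3),45),("blue",(130+213/3,130+90/3),150),("black",(130+175/3,130+155/3),130),("smallw",(130+232/3,130+283/3),140),("bowl",(130+637/3,130+94/3),30),("lugL",(130+399/3,130+205/3),34),("lugR",(130+528/3,130+180/3),34)]: print(nm,onz("top",u,v,z))
E
```

```text
mat (array([ 430.84386817, -336.31731432]), np.float64(69.41433436106388), (430.8296203613281, -336.2975158691406, 70.9814453125))
lid (array([ 540.25973093, -106.09997187]), np.float64(64.28568150774562), (540.4602661132812, -105.93370056152344, 66.74596405029297))
jar (array([468.59057231, 320.21994871]), np.float64(33.30723729387989), (468.3526611328125, 320.5748291015625, 34.76837921142578))
knob (array([ 539.77627248, -105.79213698]), np.float64(10.098226174145), (539.8162841796875, -106.14930725097656, 11.528237342834473))
rodtop (array([524.84501373, 116.95781373]), np.float64(7.993428129349031), (524.8438720703125, 116.96107482910156, 8.582465171813965))
stand (array([525.43025142, 118.11201189]), np.float64(41.4799277603882), (526.2561645507812, 119.07500457763672, 44.2916145324707))
mat (array([ 430.72163921, -333.69853192]), np.float64(71.09572589565416), (430.72540283203125, -333.28558349609375, 74.96214294433594))
jarmouth [471.39904512 322.30431207 105.        ]
knobtop [ 537.71210423 -104.91631479   87.        ]
rodtop [523.28417671 119.06662817 190.        ]
standfoot [526.40725432 120.55232545   8.        ]
bottle [6.89972543e+02 2.03282904e-01 9.50000000e+01]
cup [378.06609866 -12.67622647  70.        ]
carton [650.75206805 296.38578302  45.        ]
blue [629.25831916 152.88004108 150.        ]
black [565.51488062 193.43160392 130.        ]
smallw [434.56856725 131.02908394 140.        ]
bowl [ 650.90856411 -302.08418603   30.        ]
lugL [525.11034267 -36.89627406  34.        ]
lugR [ 553.28731014 -179.00943774   34.        ]
```

Emit:
{"op": "carry_out", "data": {"rows": "1 0 0 0 0.9; 1 0 0 0 0.9; 1 0 0 0 0.8; 1 0 0 0 0", "newtons": 60}}

```text
clock: 0.6
eef_pos: [222.3, -583.9, 252.9]
tcp_rot: [-3.141, 0.0, 0.002]
contact_force: [0.5, 0.5, -1.5]
opening: 0.997
```

Emit:
{"op": "carry_out", "data": {"rows": "1 0.66 -1 0 0; 1 0.66 -1 0 0; 1 0.66 -1 0 0; 1 0.66 -1 0 0; 1 0.66 -1 0 0; 1 0.66 -1 0 0; 1 0.66 -1 0 0; 1 0.66 -1 0 0; 1 0.66 -1 0 0; 1 0.66 -1 0 0; 1 0.66 -1 0 0; 1 0.66 -1 0 0"}}

```text
clock: 2.1
eef_pos: [460.2, -222.9, 253.3]
tcp_rot: [3.142, -0.0, 0.004]
contact_force: [-0.0, -0.9, 0.2]
opening: 0.998
```

Emit:
{"op": "carry_out", "data": {"rows": "1 0.66 -1 0 0; 1 0.66 -1 0 0; 1 0.66 -1 0.5 0; 1 0.67 -0.94 1 0; 1 0 0 1 0; 1 0 0 1 0; 1 0 0 0 0; 1 0 0 0 0"}}

```text
clock: 3.1
eef_pos: [539.6, -105.8, 149.2]
tcp_rot: [3.141, -0.001, 0.002]
contact_force: [0.3, 0.1, -0.2]
opening: 1.0
```

Check alignment once with pictures before descending.

```bash
python3 - <<'E'
from h import *
for n in("scene","top"): cv2.imwrite(f"pics/{n}1.png",r.grab_frame(n))
a=cv2.imread("pics/scene1.png")[120:250,180:330];b=cv2.imread("pics/top1.png")[130:260,200:350]
cv2.imwrite("pics/c3.png",np.hstack([cv2.resize(a,None,fx=2.6,fy=2.6),cv2.resize(b,None,fx=2.6,fy=2.6)]))
E
```

```text
(no output)
```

View pics/c3.png

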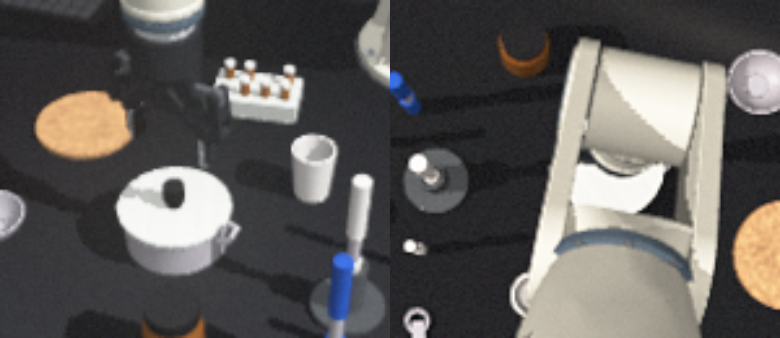

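The scene view (left) shows the fingers above the knob, centred on it. Descending to grip.

Emit:
{"op": "carry_out", "data": {"rows": "0.6 0 0 0.8 0; 0.6 0 0 0.8 0; 0.6 0 0 0.64 0; 0.6 0 0 0 0; 0 0 0 0 0; 0 0 0 0 0; 0 0 0 0 0; 0 0 0 0 0; 0 0 0 0 0"}}

```text
clock: 4.32
eef_pos: [540.0, -105.9, 82.6]
tcp_rot: [3.141, -0.002, 0.001]
contact_force: [-1.3, -0.5, 6.2]
opening: 0.288
```

Emit:
{"op": "carry_out", "data": {"rows": "0 0 0 -0.4 0; 0 0 0 -0.8 0; 0 0 0 -0.8 0; 0 -0.45 0.96 0 0; 0 -0.45 0.96 0 0; 0 -0.45 0.96 0 0; 0 -0.45 0.96 0 0; 0 -0.45 0.96 0 0; 0 -0.45 0.96 0 0; 0 -0.45 0.96 0 0; 0 -0.48 0.95 0 0; 0 0 0 0 0"}}

```text
clock: 5.82
eef_pos: [429.8, -337.5, 142.0]
tcp_rot: [3.141, -0.001, -0.002]
contact_force: [0.7, 0.3, -1.3]
opening: 0.285
```

```bash
python3 - <<'E'
from h import *
print(r.sense()["eef_pos"],r.sense()["contact_force"],r.sense()["opening"])
for n in("scene","top"): cv2.imwrite(f"pics/{n}2.png",r.grab_frame(n))
a=cv2.imread("pics/scene2.png")[110:260,150:310];b=cv2.imread("pics/top2.png")[120:270,230:390]
cv2.imwrite("pics/c4.png",np.hstack([cv2.resize(a,None,fx=2.5,fy=2.5),cv2.resize(b,None,fx=2.5,fy=2.5)]))
E
```

```text
[ 429.76756156 -337.46311679  141.99795419] [ 0.70047757  0.296147   -1.32547995] 0.2845056826725132
```

View pics/c4.png

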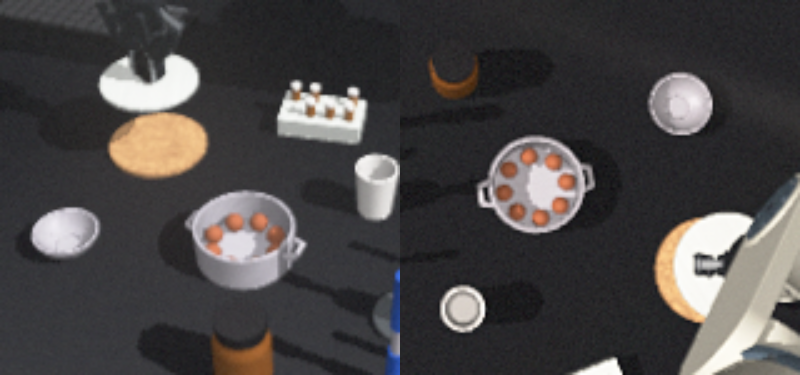

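The lid is held level above the mat and all eight beads are visible in the open dish, about (284,193) in the top view. Lowering.

Emit:
{"op": "carry_out", "data": {"rows": "0 0 0 1 0; 0 0 0 1 0; 0 0 0 0.8 0; 0 0 0 0.3 0; 0 0 0 0.14 0; 0 0 0 0 0; 0 0 0 0 0; 0.6 0 0 0 0; 0.6 0 0 0 0; 0.6 0 0 0 0; 0.6 0 0 0 0"}}

```text
clock: 7.3
eef_pos: [430.4, -335.9, 43.9]
tcp_rot: [3.142, -0.0, 0.001]
contact_force: [0.5, -0.0, -0.1]
opening: 0.597
```

```bash
python3 - <<'E'
from meas import *
im=cv2.imread("pics/top2.png");g=im.max(2);hsv=cv2.cvtColor(im,cv2.COLOR_BGR2HSV)
crop("pics/top2.png","pics/c5.png",255,165,315,220,10)
m=((g>105)&(hsv[...,1]<60)).astype(np.uint8)
c=blobs(im,m,(267,165,301,222));print(disc("top",c,50),cv2.boundingRect(c))
b=((hsv[...,1]>110)&(g>90)).astype(np.uint8)
n,l,s,ce=cv2.connectedComponentsWithStats(b[165:222,262:306])
for i in range(1,n):
    if s[i,4]>8: print(s[i,4],onz("top",ce[i][0]+262,ce[i][1]+165,20)[:2].round(1))
E
```

```text
(array([ 540.17584968, -101.61257569]), np.float64(58.521250033672736), (540.162841796875, -104.9295883178711, 64.05529022216797)) (267, 174, 34, 39)
30 [581.2 -97.7]
30 [ 574.5 -129.8]
27 [563.3 -70. ]
31 [ 547.6 -148. ]
27 [532.6 -64.6]
31 [ 516.1 -138.8]
29 [506.9 -81.7]
32 [ 499.5 -111.9]
```

View pics/c5.png

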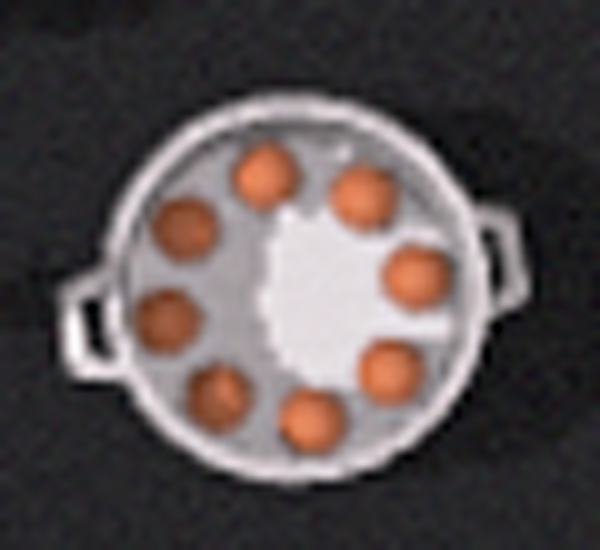

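Emit:
{"op": "carry_out", "data": {"rows": "0.6 0 0 -0.5 0; 0.6 0 0 -1 0; 0.6 0 0 -1 0; 0.6 0 0 -1 0; 0.6 0 -1 -1 0; 0.6 0.2 -1 -1 0; 0.6 0.2 -1 -1 0; 0.6 0.2 -1 -0.4 0; 0.6 0.2 -1 0 0; 0.6 0.2 -1 0 0; 0.6 0.2 -1 0 0; 0.6 0.2 -1 0 0"}}

```text
clock: 8.8
eef_pos: [472.2, -94.8, 252.0]
tcp_rot: [3.141, -0.001, 0.001]
contact_force: [0.8, -0.2, 0.4]
opening: 0.6
```

Emit:
{"op": "carry_out", "data": {"rows": "0.6 0.2 -1 0 0; 0.6 0.2 -1 0 0; 0.6 0.2 -1 0 0; 0.6 0.3 -1 0 0; 0.6 0.3 -1 0 0; 0.6 0.3 -1 0 0; 0.6 0.3 -1 0 0; 0.6 0.15 -0.13 0 0; 0.6 0 0 0 0; 0.6 0 0 0 0"}}

```text
clock: 10.05
eef_pos: [530.2, 117.2, 251.1]
tcp_rot: [3.141, 0.0, 0.0]
contact_force: [0.4, 1.3, -0.3]
opening: 0.604
```

```bash
python3 - <<'E'
from h import *
for n in("scene","top"): cv2.imwrite(f"pics/{n}3.png",r.grab_frame(n))
a=cv2.imread("pics/scene3.png")[120:270,170:370];b=cv2.imread("pics/top3.png")[120:270,170:390]
cv2.imwrite("pics/c6.png",np.vstack([cv2.resize(a,(530,300)),cv2.resize(b,(530,300))]))
E
```

```text
(no output)
```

View pics/c6.png

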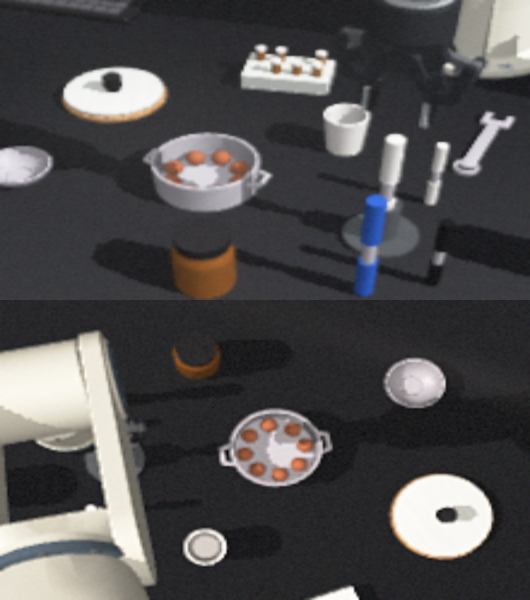

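The lid lies on the mat (scene 214,168), and the fingers are above the big white rod. Correcting 5 mm in x, descending and gripping.

Emit:
{"op": "carry_out", "data": {"rows": "0.6 -0.17 -0.03 0 0; 0.6 0 0 0.8 0; 0.6 0 0 0.8 0; 0.6 0 0 0.8 0; 0.6 0 0 0.7 0; 0.6 0 0 0 0; 0 0 0 0 0; 0 0 0 0 0; 0 0 0 0 0; 0 0 0 0 0; 0 0 0 0 0", "newtons": 90}}

```text
clock: 11.52
eef_pos: [526.2, 118.8, 159.1]
tcp_rot: [3.141, -0.002, 0.001]
contact_force: [-1.0, -2.1, 5.5]
opening: 0.214
```

```bash
python3 - <<'E'
from h import *
for n in("scene","top"): cv2.imwrite(f"pics/{n}4.png",r.grab_frame(n))
crop("pics/scene4.png","pics/c7.png",270,140,400,280,4)
E
```

```text
(no output)
```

View pics/c7.png

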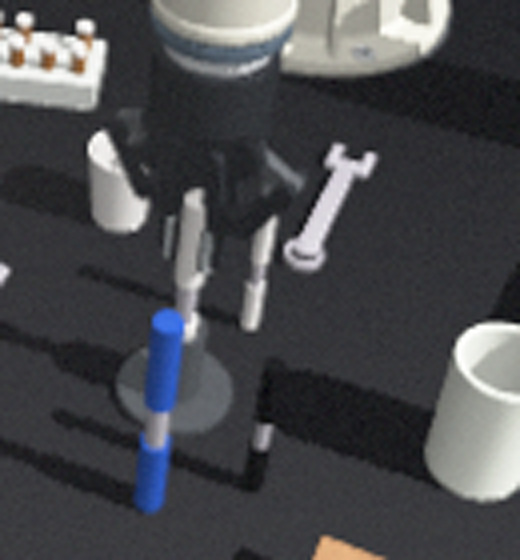

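Emit:
{"op": "carry_out", "data": {"rows": "0 0 0 -0.4 0; 0 0 0 -0.8 0; 0 0 0 -0.8 0; 0 0 0 -0.8 0; 0 0 0 -0.2 0; 0 0.1 0.9 0 0; 0 0.1 0.9 0 0; 0 0.1 0.9 0 0; 0 0.1 0.9 0 0; 0 0.06 0.9 0 0; 0 0 0.9 0 0; 0 0 0.9 0 0"}}

```text
clock: 13.12
eef_pos: [538.9, -70.7, 247.3]
tcp_rot: [-3.141, 0.001, 0.001]
contact_force: [-0.4, -0.2, -2.3]
opening: 0.21
```

Emit:
{"op": "carry_out", "data": {"rows": "0 0 0.9 0 0; 0 0 0.28 0 0; 0 0 0 0 0; 0 0 0 0 0"}}

```text
clock: 13.62
eef_pos: [539.3, -104.6, 247.7]
tcp_rot: [-3.141, 0.0, 0.001]
contact_force: [0.1, -0.1, -1.1]
opening: 0.21
```

```bash
python3 - <<'E'
from h import *
print(r.sense()["eef_pos"])
for n in("scene","top"): cv2.imwrite(f"pics/{n}5.png",r.grab_frame(n))
crop("pics/scene5.png","pics/c8.png",180,90,330,240,4)
E
```

```text
[ 539.32691019 -104.57174503  247.73044886]
```

View pics/c8.png

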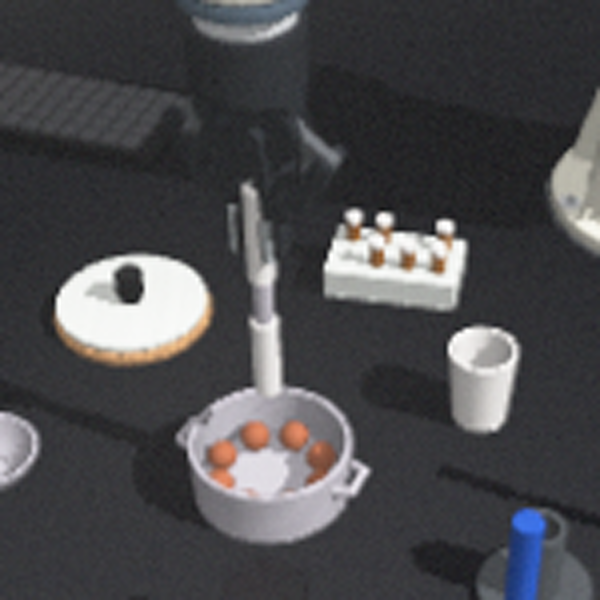

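```bash
python3 - <<'E'
from h import *
for z in (98.6,166.6,203.6,278.6): print(z,proj("scene",(539.3,-104.6,z)))
E
```

```text
98.6 (np.float64(246.34760988643927), np.float64(187.92891831343755))
166.6 (np.float64(245.24127342021376), np.float64(169.9769194910598))
203.6 (np.float64(244.59648482679674), np.float64(159.5142398062832))
278.6 (np.float64(243.18502655604243), np.float64(136.61117370663226))
```

The rod hangs vertically: its foot is at scene pixel (247,188), against a predicted (246,188). Lowering it into the free middle, then moving out into the gap between two beads on the +x side.

Emit:
{"op": "carry_out", "data": {"rows": "0 0.02 0.03 0.7 0; 0 0 0 0.7 0; 0 0 0 0.7 0; 0 0 0 0.5 0; 0 0 0 0.22 0; 0 0 0 0 0; 0 0 0 0 0"}}

```text
clock: 14.6
eef_pos: [540.5, -106.3, 164.0]
tcp_rot: [3.141, -0.001, 0.001]
contact_force: [-0.0, -0.5, -2.6]
opening: 0.211
```

```bash
python3 - <<'E'
from h import *
print(r.sense()["eef_pos"],r.sense()["contact_force"])
C=np.array([539.9,-105.6]);rho=29
a=np.deg2rad(-12.5+15*np.arange(0,26));P=C+rho*np.c_[np.cos(a),np.sin(a)]
D=np.round(np.diff(P,axis=0)/30*[1,-1],2)
print("out",(P[0]-C)/30*[1,-1]); print(D[:12].tolist());print(D[12:24].tolist())
E
```

```text
[ 540.50643064 -106.31439351  163.9605772 ] [-0.03192335 -0.53299871 -2.57682212]
out [0.94375281 0.20922496]
[[0.02, -0.25], [-0.04, -0.25], [-0.11, -0.23], [-0.16, -0.19], [-0.21, -0.14], [-0.24, -0.09], [-0.25, -0.02], [-0.25, 0.04], [-0.23, 0.11], [-0.19, 0.16], [-0.14, 0.21], [-0.09, 0.24]]
[[-0.02, 0.25], [0.04, 0.25], [0.11, 0.23], [0.16, 0.19], [0.21, 0.14], [0.24, 0.09], [0.25, 0.02], [0.25, -0.04], [0.23, -0.11], [0.19, -0.16], [0.14, -0.21], [0.09, -0.24]]
```

Emit:
{"op": "carry_out", "data": {"rows": "0 0.3 0.06 0 0; 0 0.3 0.06 0 0; 0 0.2 0.05 0 0; 0 0.12 0.02 0 0; 0 0 0 0 0"}}

```text
clock: 15.22
eef_pos: [567.7, -111.9, 163.1]
tcp_rot: [-3.141, 0.0, 0.001]
contact_force: [-0.0, -0.2, -1.3]
opening: 0.216
```

Emit:
{"op": "carry_out", "data": {"rows": "0 0.02 -0.25 0 0; 0 -0.04 -0.25 0 0; 0 -0.11 -0.23 0 0; 0 -0.16 -0.19 0 0; 0 -0.21 -0.14 0 0; 0 -0.24 -0.09 0 0"}}

```text
clock: 15.98
eef_pos: [545.1, -78.3, 163.5]
tcp_rot: [3.139, -0.0, 0.002]
contact_force: [-3.1, -8.0, -0.2]
opening: 0.21
```

Emit:
{"op": "carry_out", "data": {"rows": "0 -0.25 -0.02 0 0; 0 -0.25 0.04 0 0; 0 -0.23 0.11 0 0; 0 -0.19 0.16 0 0; 0 -0.14 0.21 0 0; 0 -0.09 0.24 0 0; 0 -0.02 0.25 0 0; 0 0.04 0.25 0 0; 0 0.11 0.23 0 0; 0 0.16 0.19 0 0; 0 0.21 0.14 0 0; 0 0.24 0.09 0 0"}}

```text
clock: 17.48
eef_pos: [534.3, -131.6, 163.7]
tcp_rot: [-3.136, -0.002, -0.002]
contact_force: [3.3, 10.1, 1.1]
opening: 0.209
```

```bash
python3 - <<'E'
from h import *
for n in("scene","top"): cv2.imwrite(f"pics/{n}6.png",r.grab_frame(n))
crop("pics/scene6.png","pics/c9.png",180,90,330,240,4)
for z in (14.5,82,120,194): print(z,proj("scene",(*r.sense()["eef_pos"][:2],z)))
E
```

```text
14.5 (np.float64(241.2418251520628), np.float64(204.0111228073174))
82 (np.float64(240.0022370066843), np.float64(188.02203465783276))
120 (np.float64(239.2578227903798), np.float64(178.42005147608182))
194 (np.float64(237.70042413868396), np.float64(158.3316177340425))
```

View pics/c9.png

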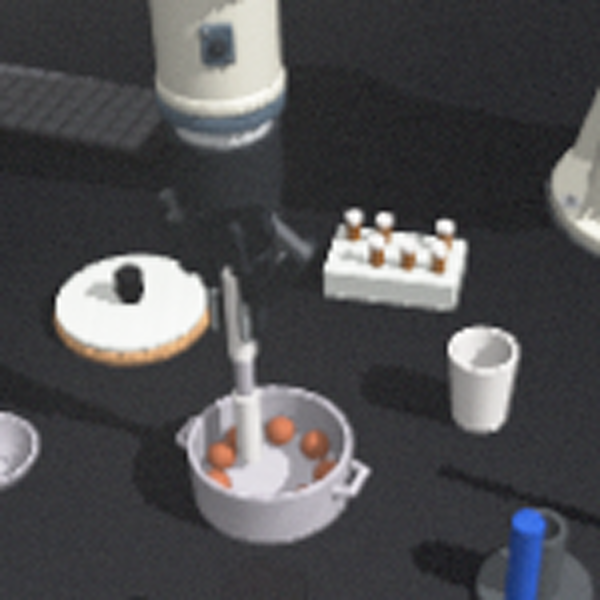

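The rod is only slightly leaned, with its foot near (242,206) in the scene view and still wide of centre. All forces are near 10 N. Continuing to turn.

Emit:
{"op": "carry_out", "data": {"rows": "0 0.25 0.02 0 0; 0 0.25 -0.04 0 0; 0 0.23 -0.11 0 0; 0 0.19 -0.16 0 0; 0 0.14 -0.21 0 0; 0 0.09 -0.24 0 0; 0 0.02 -0.25 0 0; 0 -0.04 -0.25 0 0; 0 -0.11 -0.23 0 0; 0 -0.16 -0.19 0 0; 0 -0.21 -0.14 0 0; 0 -0.24 -0.09 0 0"}}

```text
clock: 19.08
eef_pos: [545.9, -78.9, 163.8]
tcp_rot: [3.138, -0.002, 0.002]
contact_force: [-2.3, -8.7, -0.3]
opening: 0.213
```

Emit:
{"op": "carry_out", "data": {"rows": "0 -0.25 -0.02 0 0; 0 -0.25 0.04 0 0; 0 -0.23 0.11 0 0; 0 -0.19 0.16 0 0; 0 -0.14 0.21 0 0; 0 -0.09 0.24 0 0; 0 -0.02 0.25 0 0; 0 0.04 0.25 0 0; 0 0.11 0.23 0 0; 0 0.16 0.19 0 0; 0 0.21 0.14 0 0; 0 0.24 0.09 0 0"}}

```text
clock: 20.58
eef_pos: [532.9, -132.0, 163.4]
tcp_rot: [-3.137, 0.001, -0.001]
contact_force: [0.7, 10.9, 3.6]
opening: 0.207
```

```bash
python3 - <<'E'
from h import *
for n in("scene","top"): cv2.imwrite(f"pics/{n}7.png",r.grab_frame(n))
crop("pics/scene7.png","pics/c10.png",200,140,300,230,6)
p=r.sense()["eef_pos"];print(p)
for z in (14.5,82,120,194): print(z,proj("scene",(*p[:2],z)))
E
```

```text
[ 533.93935424 -132.35418645  163.44567429]
14.5 (np.float64(241.4144172533363), np.float64(203.74637385285664))
82 (np.float64(240.1830281438042), np.float64(187.75926189448344))
120 (np.float64(239.443576260773), np.float64(178.1589658139524))
194 (np.float64(237.89665290214347), np.float64(158.07527599243863))
```

View pics/c10.png

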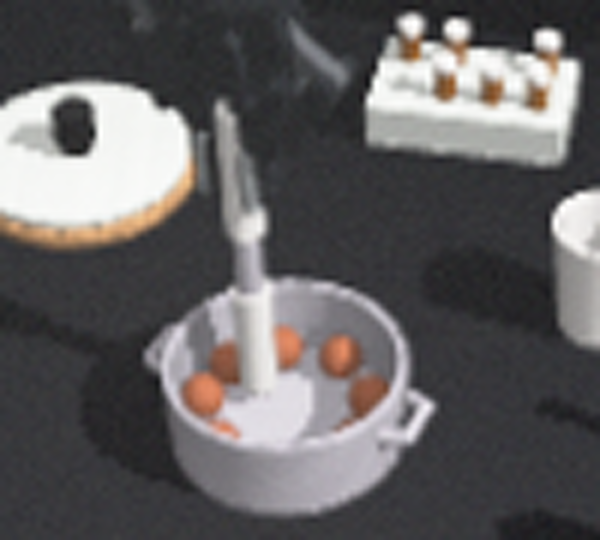

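Emit:
{"op": "carry_out", "data": {"rows": "0 0.25 0.02 0 0; 0 0.25 -0.04 0 0; 0 0.23 -0.11 0 0; 0 0.19 -0.16 0 0; 0 0.14 -0.21 0 0; 0 0.09 -0.24 0 0; 0 0.02 -0.25 0 0; 0 -0.04 -0.25 0 0; 0 -0.11 -0.23 0 0; 0 -0.16 -0.19 0 0; 0 -0.21 -0.14 0 0; 0 -0.24 -0.09 0 0"}}

```text
clock: 22.18
eef_pos: [547.1, -78.8, 164.3]
tcp_rot: [3.138, -0.005, 0.002]
contact_force: [3.5, -9.6, -0.3]
opening: 0.213
```

Emit:
{"op": "carry_out", "data": {"rows": "0 -0.25 -0.02 0 0; 0 -0.25 0.04 0 0; 0 -0.23 0.11 0 0; 0 -0.19 0.16 0 0; 0 -0.14 0.21 0 0; 0 -0.09 0.24 0 0; 0 -0.02 0.25 0 0; 0 0.04 0.25 0 0; 0 0.11 0.23 0 0; 0 0.16 0.19 0 0; 0 0.21 0.14 0 0; 0 0.24 0.09 0 0"}}

```text
clock: 23.68
eef_pos: [533.5, -133.0, 163.6]
tcp_rot: [-3.139, -0.0, -0.001]
contact_force: [-2.8, 8.6, 2.9]
opening: 0.212
```

Emit:
{"op": "carry_out", "data": {"rows": "0 0.25 0.02 0 0; 0 0.25 -0.04 0 0; 0 0.23 -0.11 0 0; 0 0.19 -0.16 0 0; 0 0.14 -0.21 0 0; 0 0.09 -0.24 0 0; 0 0.02 -0.25 0 0; 0 -0.04 -0.25 0 0"}}

```text
clock: 24.68
eef_pos: [565.8, -96.7, 162.8]
tcp_rot: [3.141, 0.003, 0.001]
contact_force: [-5.6, -1.4, -2.1]
opening: 0.213
```

Emit:
{"op": "carry_out", "data": {"rows": "0 -0.35 0.12 0 0; 0 -0.35 0.13 0 0; 0 0 0 0 0; 0 0 0 -0.4 0; 0 0 0 -0.8 0; 0 0 0 -0.8 0; 0 0 0 -0.8 0; 0 0 0 -0.8 0; 0 0 0 -0.8 0; 0 0 0 -0.2 0; 0 0 0 0 0"}}

```text
clock: 26.05
eef_pos: [546.2, -104.5, 301.5]
tcp_rot: [3.141, -0.001, 0.001]
contact_force: [1.0, 0.1, -1.0]
opening: 0.209
```

```bash
python3 - <<'E'
from h import *
for n in("scene","top"): cv2.imwrite(f"pics/{n}8.png",r.grab_frame(n))
crop("pics/scene8.png","pics/c11.png",180,70,330,230,3.7)
p=r.sense()["eef_pos"];print(p)
for z in (14.5,82,120,194): print(z,proj("scene",(*p[:2],z+p[2]-163.5)))
E
```

```text
[ 545.63663172 -104.35750283  300.42813699]
14.5 (np.float64(244.26903893037223), np.float64(175.3397398473501))
82 (np.float64(243.03041403011832), np.float64(156.2217468767579))
120 (np.float64(242.28120224302097), np.float64(144.65777325062191))
194 (np.float64(240.70054830194601), np.float64(120.26061239246789))
```

View pics/c11.png

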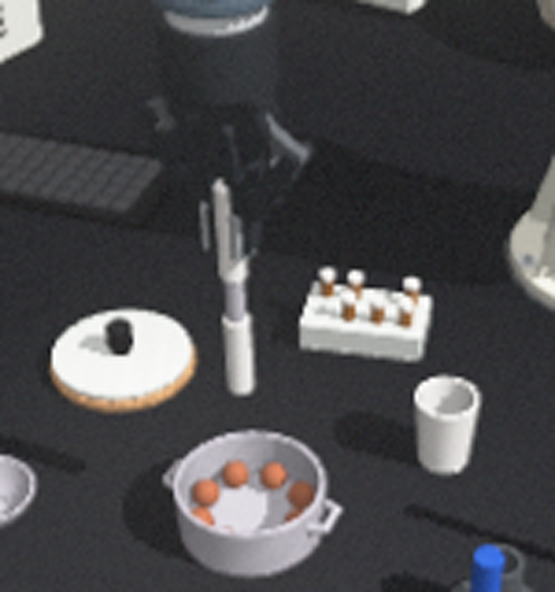

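Emit:
{"op": "carry_out", "data": {"rows": "0 -0.2 -1 0 0; 0 -0.2 -1 0 0; 0 -0.2 -1 0 0; 0 -0.2 -1 0 0; 0 -0.2 -1 0 0; 0 -0.2 -1 0 0; 0 -0.2 -1 0 0; 0 -0.2 -1 0 0; 0 -0.2 -1 0 0; 0 -0.2 -1 0 0; 0 -0.2 -1 0 0; 0 -0.2 -1 0 0"}}

```text
clock: 27.65
eef_pos: [473.1, 256.3, 300.2]
tcp_rot: [3.141, 0.001, 0.001]
contact_force: [0.9, 0.0, -1.0]
opening: 0.211
```

Emit:
{"op": "carry_out", "data": {"rows": "0 -0.1 -1 0 0; 0 0 -0.8 0 0; 0 0 -0.4 0 0; 0 0 0 0 0; 0 0 0 0 0"}}

```text
clock: 28.28
eef_pos: [470.8, 320.7, 301.1]
tcp_rot: [3.141, 0.0, 0.0]
contact_force: [0.6, -0.3, -1.6]
opening: 0.209
```

```bash
python3 - <<'E'
from h import *
for n in("scene","top"): cv2.imwrite(f"pics/{n}9.png",r.grab_frame(n))
crop("pics/scene9.png","pics/c12.png",320,110,460,280,3.5)
p=r.sense()["eef_pos"];print(p)
print(proj("scene",(*p[:2],p[2]-149.1)),proj("scene",(470,321,105)))
im=cv2.imread("pics/top9.png");g=im.max(2);hsv=cv2.cvtColor(im,cv2.COLOR_BGR2HSV)
b=((hsv[...,1]>110)&(g>90)).astype(np.uint8)
n,l,s,ce=cv2.connectedComponentsWithStats(b[165:222,262:306])
for i in range(1,n):
    if s[i,4]>8: print(s[i,4],onz("top",ce[i][0]+262,ce[i][1]+165,20)[:2].round(1))
E
```

```text
[470.83047717 320.69377569 301.29270609]
(np.float64(400.6558528995055), np.float64(217.65682379967825)) (np.float64(396.4248853324938), np.float64(230.1995626854389))
30 [583.2 -98.9]
30 [ 575.2 -133. ]
28 [566.9 -69.8]
29 [ 545.8 -149.1]
29 [532.7 -62.7]
31 [ 513.3 -142.1]
27 [504.1 -79.2]
28 [ 497.3 -112.2]
```

View pics/c12.png

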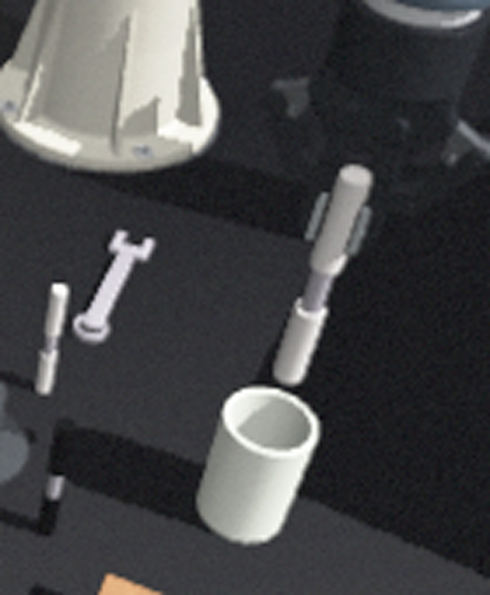

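```bash
python3 - <<'E'
from h import *
for k in (5,6,7,8,9):
    im=cv2.imread(f"pics/scene{k}.png");g=im.max(2);hsv=cv2.cvtColor(im,cv2.COLOR_BGR2HSV)
    b=((hsv[...,1]>110)&(g>80)).astype(np.uint8)[180:225,222:280]
    n,l,s,ce=cv2.connectedComponentsWithStats(b)
    print(k,[(int(s[i,4]),*onz("scene",ce[i][0]+222,ce[i][1]+180,18)[:2].round(0)) for i in range(1,n) if s[i,4]>5])
a=[cv2.resize(cv2.imread(f"pics/top{k}.png")[165:222,255:315],None,fx=6,fy=6) for k in (2,9)]
cv2.imwrite("pics/c13.png",np.hstack(a))
E
```

```text
5 [(31, np.float64(513.0), np.float64(-139.0)), (30, np.float64(496.0), np.float64(-112.0)), (48, np.float64(552.0), np.float64(-143.0)), (36, np.float64(509.0), np.float64(-80.0))]
6 [(31, np.float64(499.0), np.float64(-125.0)), (51, np.float64(547.0), np.float64(-146.0)), (30, np.float64(496.0), np.float64(-93.0)), (9, np.float64(517.0), np.float64(-72.0))]
7 [(18, np.float64(502.0), np.float64(-131.0)), (31, np.float64(494.0), np.float64(-102.0)), (52, np.float64(547.0), np.float64(-148.0)), (21, np.float64(509.0), np.float64(-75.0))]
8 [(30, np.float64(511.0), np.float64(-141.0)), (33, np.float64(495.0), np.float64(-113.0)), (45, np.float64(549.0), np.float64(-145.0)), (35, np.float64(504.0), np.float64(-78.0))]
9 [(30, np.float64(511.0), np.float64(-142.0)), (28, np.float64(495.0), np.float64(-113.0)), (31, np.float64(543.0), np.float64(-149.0)), (37, np.float64(505.0), np.float64(-78.0)), (13, np.float64(565.0), np.float64(-135.0))]
```

View pics/c13.png

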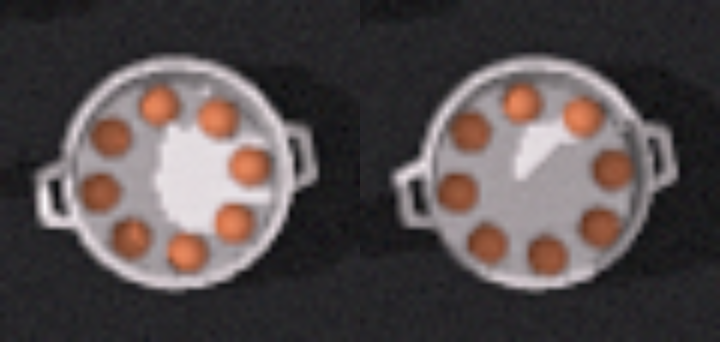

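The final bead pattern nearly coincides with the starting ring. Frame-to-frame angles of +20°, +10° and +13° suggest it advanced exactly one pitch. The beads look alike, so that stays ambiguous. With 43 s left I'll go back and stir one more turn, so that the shift is visible.

Emit:
{"op": "carry_out", "data": {"rows": "0 0.16 1 0 0; 0 0.16 1 0 0; 0 0.16 1 0 0; 0 0.16 1 0 0; 0 0.16 1 0 0; 0 0.16 1 0 0; 0 0.16 1 0 0; 0 0.16 1 0 0; 0 0.16 1 0 0; 0 0.16 1 0 0; 0 0.16 1 0 0; 0 0.16 1 0 0"}}

```text
clock: 29.88
eef_pos: [528.4, -40.1, 301.5]
tcp_rot: [3.141, -0.0, -0.0]
contact_force: [0.4, -0.4, -2.0]
opening: 0.214
```

Emit:
{"op": "carry_out", "data": {"rows": "0 0.16 1 0 0; 0 0.16 1 0 0; 0 0.06 0.21 0.3 0; 0 0 0 0.8 0; 0 0 0 0.8 0; 0 0 0 0.8 0; 0 0 0 0.8 0; 0 0 0 0.7 0; 0 0 0 0 0; 0 0 0 0 0"}}

```text
clock: 31.12
eef_pos: [540.3, -104.6, 175.9]
tcp_rot: [-3.142, -0.001, 0.001]
contact_force: [0.3, -0.2, -1.2]
opening: 0.214
```

Emit:
{"op": "carry_out", "data": {"rows": "0 0 0 0.4 0; 0 0 0 0 0; 0 0.3 0.08 0 0; 0 0.3 0.08 0 0; 0 0.22 0.07 0 0; 0 0.14 0.04 0 0; 0 0 0 0 0; 0 0.02 -0.25 0 0; 0 -0.04 -0.25 0 0; 0 -0.11 -0.23 0 0; 0 -0.16 -0.19 0 0; 0 -0.21 -0.14 0 0"}}

```text
clock: 32.62
eef_pos: [553.3, -82.1, 163.4]
tcp_rot: [3.138, 0.0, 0.002]
contact_force: [-4.3, -10.8, -0.4]
opening: 0.211
```

Emit:
{"op": "carry_out", "data": {"rows": "0 -0.24 -0.09 0 0; 0 -0.25 -0.02 0 0; 0 -0.25 0.04 0 0; 0 -0.23 0.11 0 0; 0 -0.19 0.16 0 0; 0 -0.14 0.21 0 0; 0 -0.09 0.24 0 0; 0 -0.02 0.25 0 0; 0 0.04 0.25 0 0; 0 0.11 0.23 0 0; 0 0.16 0.19 0 0; 0 0.21 0.14 0 0"}}

```text
clock: 34.12
eef_pos: [527.7, -130.3, 163.5]
tcp_rot: [-3.137, -0.001, -0.002]
contact_force: [3.2, 10.0, 1.0]
opening: 0.215
```

Emit:
{"op": "carry_out", "data": {"rows": "0 0.24 0.09 0 0; 0 0.25 0.02 0 0; 0 0.25 -0.04 0 0; 0 0.23 -0.11 0 0; 0 0.19 -0.16 0 0; 0 0.14 -0.21 0 0; 0 0.09 -0.24 0 0; 0 0.02 -0.25 0 0"}}

```text
clock: 35.12
eef_pos: [569.4, -104.9, 163.0]
tcp_rot: [3.142, 0.0, 0.001]
contact_force: [-1.0, -0.6, -0.8]
opening: 0.206
```

Back to the middle, up and over to the jar at (470,321).

Emit:
{"op": "carry_out", "data": {"rows": "0 -0.5 0 0 0; 0 -0.5 0 0 0; 0 0 0 0 0; 0 0 0 -0.6 0; 0 0 0 -0.9 0; 0 0 0 -0.9 0; 0 0 0 -0.9 0; 0 0 -0.3 -0.9 0; 0 -0.1 -1 -0.4 0; 0 -0.18 -1 0 0; 0 -0.18 -1 0 0; 0 -0.18 -1 0 0"}}

```text
clock: 36.62
eef_pos: [520.5, 24.5, 302.9]
tcp_rot: [-3.141, -0.002, 0.001]
contact_force: [0.7, -0.1, -1.0]
opening: 0.21
```

Emit:
{"op": "carry_out", "data": {"rows": "0 -0.18 -1 0 0; 0 -0.18 -1 0 0; 0 -0.18 -1 0 0; 0 -0.18 -1 0 0; 0 -0.18 -1 0 0; 0 -0.18 -1 0 0; 0 -0.18 -1 0 0; 0 -0.18 -1 0 0; 0 -0.18 -1 0 0; 0 -0.04 -0.9 0 0; 0 0 0 0 0; 0 0 0 0 0"}}

```text
clock: 38.12
eef_pos: [470.3, 320.3, 302.0]
tcp_rot: [-3.141, -0.001, 0.001]
contact_force: [0.1, 0.6, -1.7]
opening: 0.21
```

```bash
python3 - <<'E'
from h import *
for n in("scene","top"): cv2.imwrite(f"pics/{n}10.png",r.grab_frame(n))
p=r.sense()["eef_pos"];print(p)
im=cv2.imread("pics/top10.png");g=im.max(2);hsv=cv2.cvtColor(im,cv2.COLOR_BGR2HSV)
b=((hsv[...,1]>110)&(g>90)).astype(np.uint8)
n,l,s,ce=cv2.connectedComponentsWithStats(b[165:222,262:306])
for i in range(1,n):
    if s[i,4]>8:
        q=onz("top",ce[i][0]+262,ce[i][1]+165,20)[:2]; print(s[i,4],q.round(1),np.degrees(np.arctan2(q[1]+105.5,q[0]-540)).round(1))
crop("pics/scene10.png","pics/c14.png",220,110,460,280,3)
E
```

```text
[470.32598936 319.87943333 301.76658265]
29 [580.5 -86.3] 25.4
30 [ 581.3 -121.8] -21.6
30 [557.  -65.4] 67.0
31 [ 556.  -147.5] -69.2
29 [522.  -65.1] 113.9
29 [ 521.9 -145.6] -114.3
30 [500.  -88.6] 157.1
30 [ 499.1 -122.3] -157.6
```

View pics/c14.png

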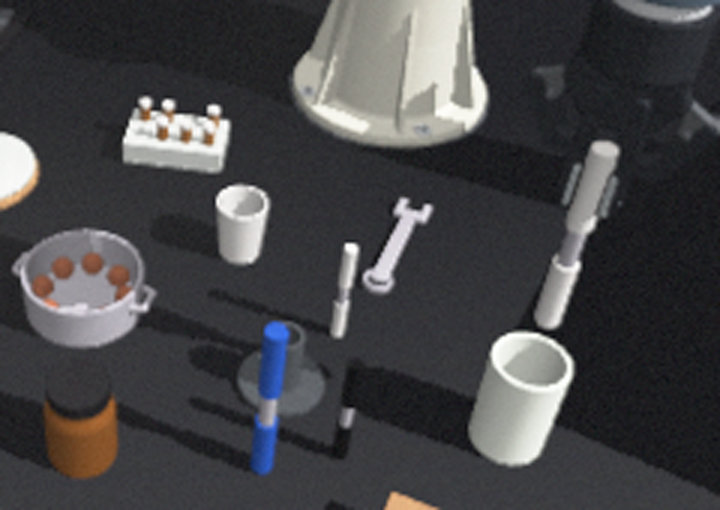

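The beads have clearly advanced (at least about 15°, or 12 mm) and all eight are inside. The rod is over the jar, so lowering it.

Emit:
{"op": "carry_out", "data": {"rows": "0 0 0.03 0.8 0; 0 0 0 0.9 0; 0 0 0 0.9 0; 0 0 0 0.9 0; 0 0 0 0.8 0; 0 0 0 0.3 0; 0 0 0 0.12 0; 0 0 0 0 0; 0 0 0 0 0"}}

```text
clock: 39.35
eef_pos: [470.5, 320.0, 160.6]
tcp_rot: [-3.141, -0.001, 0.001]
contact_force: [0.3, -0.3, -1.1]
opening: 0.215
```

Emit:
{"op": "carry_out", "data": {"rows": "0 0 0 0.08 0; 0 0 0 0 0; 0.4 0 0 0 0; 0.6 0 0 0 0; 0.6 0 0 0 0; 0.6 0 0 0 0; 0.6 0 0 -0.8 0; 0.6 0 0 -1 0; 0.6 0 0 -1 0; 0.6 0 0 -0.6 0; 0.6 0 0 0 0"}}

```text
clock: 40.72
eef_pos: [470.6, 320.0, 260.3]
tcp_rot: [-3.14, -0.002, 0.001]
contact_force: [0.8, -0.2, -0.2]
opening: 0.599
```

```bash
python3 - <<'E'
from h import *
for n in("scene","top"): cv2.imwrite(f"pics/{n}11.png",r.grab_frame(n))
crop("pics/scene11.png","pics/c15.png",300,110,460,280,3.5)
E
```

```text
(no output)
```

View pics/c15.png

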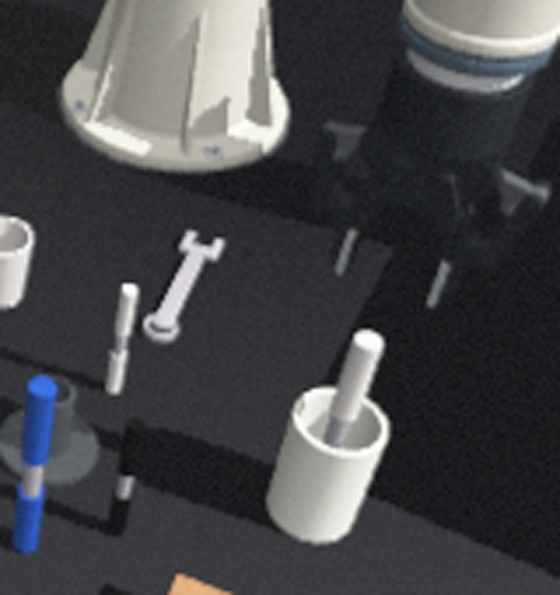

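The rod stands free in the jar (scene ~400,220). Going for the lid.

Emit:
{"op": "carry_out", "data": {"rows": "0.6 -0.06 1 0 0; 0.6 -0.06 1 0 0; 0.6 -0.06 1 0 0; 0.6 -0.06 1 0 0; 0.6 -0.06 1 0 0; 0.6 -0.06 1 0 0; 0.6 -0.06 1 0 0; 0.6 -0.06 1 0 0; 0.6 -0.06 1 0 0; 0.6 -0.06 1 0 0; 0.6 -0.06 1 0 0; 0.6 -0.06 1 0 0", "newtons": 60}}

```text
clock: 42.32
eef_pos: [447.9, -41.2, 258.0]
tcp_rot: [-3.141, 0.002, 0.001]
contact_force: [0.4, -0.2, -0.4]
opening: 0.598
```

Emit:
{"op": "carry_out", "data": {"rows": "0.6 -0.06 1 0 0; 0.6 -0.06 1 0 0; 0.6 -0.06 1 0 0; 0.6 -0.06 1 0 0; 0.6 -0.06 1 0 0; 0.6 -0.06 1 0.5 0; 0.6 -0.06 1 0.8 0; 0.6 -0.06 1 0.8 0; 0.6 -0.06 1 0.8 0; 0.6 -0.06 0.87 0.8 0; 0.6 0 0 0.8 0; 0.6 0 0 0 0"}}

```text
clock: 43.82
eef_pos: [429.1, -335.3, 121.5]
tcp_rot: [-3.138, 0.005, 0.0]
contact_force: [-0.5, 0.5, 0.3]
opening: 0.602
```

Emit:
{"op": "carry_out", "data": {"rows": "0.6 0.04 0.02 0.8 0; 0.6 0 0 0.9 0; 0.6 0 0 0.7 0; 0.6 0 0 0.16 0; 0.6 0 0 0 0; 0 0 0 0 0; 0 0 0 0 0; 0 0 0 0 0; 0 0 0 0 0; 0 0 0 0 0"}}

```text
clock: 45.08
eef_pos: [432.7, -337.4, 48.7]
tcp_rot: [3.141, -0.001, 0.001]
contact_force: [-1.0, 2.3, 6.4]
opening: 0.283
```

Emit:
{"op": "carry_out", "data": {"rows": "0 0 0 -0.5 0; 0 0 0 -0.8 0; 0 0 0 -0.9 0; 0 0 0 -0.6 0; 0 0.4 -0.85 0 0; 0 0.4 -0.85 0 0; 0 0.4 -0.85 0 0; 0 0.4 -0.85 0 0; 0 0.4 -0.85 0 0; 0 0.4 -0.85 0 0; 0 0.4 -0.85 0 0; 0 0.4 -0.85 0 0"}}

```text
clock: 46.58
eef_pos: [528.3, -132.1, 132.0]
tcp_rot: [3.142, -0.0, 0.001]
contact_force: [0.3, 0.0, -1.5]
opening: 0.285
```

Emit:
{"op": "carry_out", "data": {"rows": "0 0.4 -0.86 0 0; 0 0 0 0 0; 0 0 0 0 0; 0 0 0 0 0"}}

```text
clock: 47.08
eef_pos: [539.6, -107.9, 131.6]
tcp_rot: [3.141, 0.0, 0.0]
contact_force: [-0.1, 0.4, -2.3]
opening: 0.281
```

```bash
python3 - <<'E'
from h import *
for n in("scene","top"): cv2.imwrite(f"pics/{n}12.png",r.grab_frame(n))
crop("pics/scene12.png","pics/c16.png",200,140,300,230,6)
crop("pics/top12.png","pics/c17.png",240,150,330,230,7)
for i in range(1): s=r.sense();print(s["eef_pos"],s["tcp_rot"],s["opening"])
E
```

```text
[ 539.70645334 -107.82207152  131.53607462] [ 3.14154993e+00  1.38179014e-04 -1.76846461e-04] 0.280837704010038
```

View pics/c16.png

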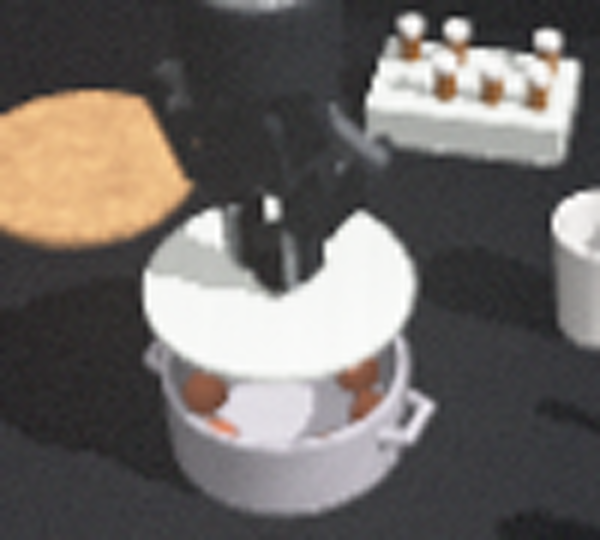

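View pics/c17.png

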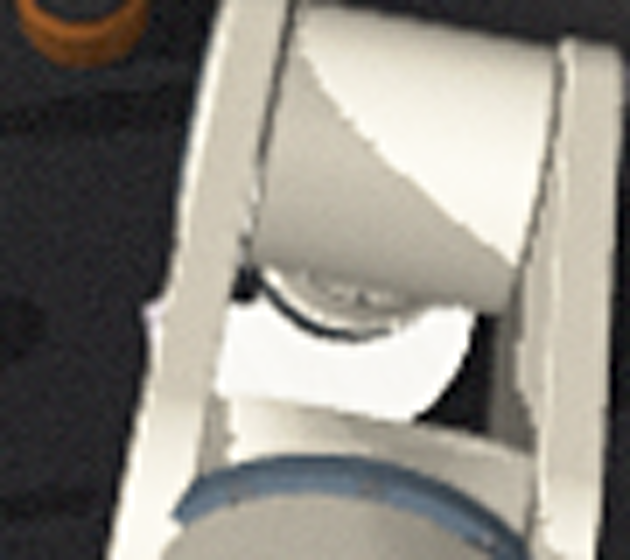

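```bash
python3 - <<'E'
from meas import *
from scipy.optimize import least_squares
def fit(f,box,z,lo):
    im=cv2.imread(f);g=im.max(2);hsv=cv2.cvtColor(im,cv2.COLOR_BGR2HSV)
    c=blobs(im,((g>lo)&(hsv[...,1]<50)).astype(np.uint8),box)
    c=np.array([p for p in c if p[0][1]>box[4]])
    P=np.array([onz("scene",u,v,z)[:2] for u,v in c[:,0,:]])
    s=least_squares(lambda q:np.hypot(*(P-q[:2]).T)-q[2],[*P.mean(0),67],loss="soft_l1",f_scale=1).x
    return s.round(1),len(P)
class B(tuple):pass
import meas
def blobs(im,mask,box): return meas.blobs(im,mask,box[:4])
for z in (100,102,104): print(z,fit("pics/scene12.png",(215,170,275,204,186),z,200))
print("start",fit("pics/scene0.png",(222,180,272,215,196),56,212))
E
```

```text
100 (array([556.7, -89.5,  45.1]), 77)
102 (array([558.5, -88.1,  44.9]), 77)
104 (array([560.2, -86.8,  44.8]), 77)
start (array([ 540.7, -104.4,   64.9]), 59)
```

```bash
python3 - <<'E'
from h import *
from scipy.optimize import least_squares
im=cv2.imread("pics/scene12.png");g=im.max(2);hsv=cv2.cvtColor(im,cv2.COLOR_BGR2HSV)
def run(f,z,lo,r0,r1,x0,x1):
    im=cv2.imread(f);g=im.max(2);hsv=cv2.cvtColor(im,cv2.COLOR_BGR2HSV);m=(g>lo)&(hsv[...,1]<50)
    pts=[]
    for v in range(r0,r1):
        xs=np.where(m[v,x0:x1])[0]+x0
        if len(xs): pts+= [(xs[0]-.5,v),(xs[-1]+.5,v)]
    P=np.array([onz("scene",u,v,z)[:2] for u,v in pts])
    s=least_squares(lambda q:np.hypot(*(P-q[:2]).T)-q[2],[540,-105,67],loss="soft_l1").x
    return s.round(1),pts[::6]
print(run("pics/scene12.png",102,130,182,204,218,274))
print(run("pics/scene0.png",56,212,196,214,220,274))
E
```

```text
(array([552.2, -96.4,  68.7]), [(np.float64(225.5), 182), (np.float64(223.5), 185), (np.float64(223.5), 188), (np.float64(223.5), 191), (np.float64(224.5), 194), (np.float64(225.5), 197), (np.float64(224.5), 200), (np.float64(226.5), 203)])
(array([ 540.7, -104.1,   66.6]), [(np.float64(225.5), 196), (np.float64(224.5), 199), (np.float64(224.5), 202), (np.float64(226.5), 205), (np.float64(228.5), 208), (np.float64(232.5), 211)])
```

```bash
python3 - <<'E'
from h import *
from scipy.optimize import least_squares
def run(f,z,lo,r0,r1,x0,x1,w=50):
    im=cv2.imread(f);g=im.max(2);m=(g>lo)
    pts=[]
    for v in range(r0,r1):
        xs=np.where(m[v,x0:x1])[0]+x0
        if len(xs)>5: pts+= [(xs[0]-.5,v),(xs[-1]+.5,v)]
    P=np.array([onz("scene",u,v,z)[:2] for u,v in pts])
    s=least_squares(lambda q:np.hypot(*(P-q[:2]).T)-67,[540,-105],loss="soft_l1")
    return s.x.round(1),s.fun.round(1)[:0],[(float(a),b) for a,b in pts]
for z in(100,102,104):print(run("pics/scene12.png",z,212,188,204,218,274)[0])
print(run("pics/scene12.png",102,212,188,204,218,274)[2])
print(run("pics/scene0.png",56,212,200,214,220,274)[0])
E
```

```text
[ 537.3 -106.6]
[ 538.8 -105.3]
[ 540.4 -104. ]
[(223.5, 188), (268.5, 188), (223.5, 189), (267.5, 189), (223.5, 190), (267.5, 190), (223.5, 191), (267.5, 191), (224.5, 192), (267.5, 192), (224.5, 193), (266.5, 193), (225.5, 194), (265.5, 194), (226.5, 195), (265.5, 195), (226.5, 196), (264.5, 196), (228.5, 197), (266.5, 197), (229.5, 198), (261.5, 198), (230.5, 199), (260.5, 199), (232.5, 200), (259.5, 200), (235.5, 201), (256.5, 201), (238.5, 202), (253.5, 202)]
[ 540.  -103.9]
```

Seen by the same camera, the lid is about 1.3 mm off its original seat in x and y. Correcting that and lowering.

Emit:
{"op": "carry_out", "data": {"rows": "0 0.05 -0.05 0 0; 0 0 0 0.5 0; 0 0 0 0.5 0; 0 0 0 0.3 0; 0 0 0 0.1 0; 0 0 0 0 0; 0 0 0 0 0"}}

```text
clock: 48.05
eef_pos: [541.8, -105.7, 89.8]
tcp_rot: [3.141, -0.001, 0.001]
contact_force: [-0.7, 0.3, -1.8]
opening: 0.28
```

Emit:
{"op": "carry_out", "data": {"rows": "0 0 0 0.08 0; 0 0 0 0 0; 0 0 0 0 0"}}

```text
clock: 48.42
eef_pos: [541.6, -105.7, 87.2]
tcp_rot: [3.142, -0.0, 0.001]
contact_force: [1.1, 1.0, -2.5]
opening: 0.281
```

Emit:
{"op": "carry_out", "data": {"rows": "0 0 0 0.05 0; 0 0 0 0.03 0; 0 0 0 0 0"}}

```text
clock: 48.8
eef_pos: [541.7, -105.7, 86.8]
tcp_rot: [3.142, -0.0, 0.001]
contact_force: [-8.8, 0.9, 23.8]
opening: 0.279
```

Contact at z≈86.8, the expected seating height (86.7). Releasing.

Emit:
{"op": "carry_out", "data": {"rows": "0.3 0 0 -0.04 0; 0.6 0 0 0 0; 0.6 0 0 0 0; 0.6 0 0 0 0; 0.6 0 0 -0.6 0; 0.6 0 0 -1 0; 0.6 0 0 -1 0; 0.6 0 0 -1 0; 0.6 0 0 -1 0; 0.6 0 0 0 0"}}

```text
clock: 50.05
eef_pos: [543.1, -106.0, 227.4]
tcp_rot: [3.14, -0.005, 0.001]
contact_force: [-0.6, 0.6, -0.6]
opening: 0.6
```

Emit:
{"op": "carry_out", "data": {"rows": "0.6 -0.9 1 0 0; 0.6 -0.9 1 0 0; 0.6 -0.9 1 0 0; 0.6 -0.9 1 0 0; 0.6 -0.9 1 0 0; 0.6 -0.9 1 0 0; 0.6 0 1 0 0; 0.6 0 1 0 0; 0.6 0 1 0 0; 0.6 0 0 0 0; 0.6 0 0 0 0"}}

```text
clock: 51.42
eef_pos: [379.3, -375.0, 223.4]
tcp_rot: [-3.14, 0.001, 0.0]
contact_force: [-0.2, -1.0, 0.3]
opening: 0.598
```

```bash
python3 - <<'E'
from meas import *
for n in("scene","top"): cv2.imwrite(f"pics/{n}13.png",r.grab_frame(n))
s=r.sense();print(s["clock"],s["eef_pos"],s["contact_force"])
for f in ("pics/top0.png","pics/top13.png"):
    im=cv2.imread(f);g=im.max(2)
    print("lid",disc("top",blobs(im,(g>200).astype(np.uint8),(266,168,304,218)),56))
    print("knob",disc("top",blobs(im,(g<90).astype(np.uint8),(278,184,293,200)),87))
a=cv2.imread("pics/scene13.png")[140:300,190:430];b=cv2.imread("pics/top13.png")[120:280,130:370]
cv2.imwrite("pics/c18.png",np.vstack([cv2.resize(a,(450,300)),cv2.resize(b,(450,300))]))
E
```

```text
51.525 [ 379.53866851 -374.73278181  223.63621571] [-0.5966468   0.43397967 -0.37554501]
lid (array([ 540.25973093, -106.09997187]), np.float64(64.28568150774562), (540.4602661132812, -105.93370056152344, 66.74596405029297))
knob (array([ 539.77627248, -105.79213698]), np.float64(10.098226174145), (539.8162841796875, -106.14930725097656, 11.528237342834473))
lid (array([ 540.13972926, -106.00511812]), np.float64(64.35960663835523), (540.4602661132812, -105.93370056152344, 66.74596405029297))
knob (array([ 539.43866607, -105.39648371]), np.float64(10.23775490399042), (538.9561767578125, -104.92774200439453, 11.484106063842773))
```

View pics/c18.png

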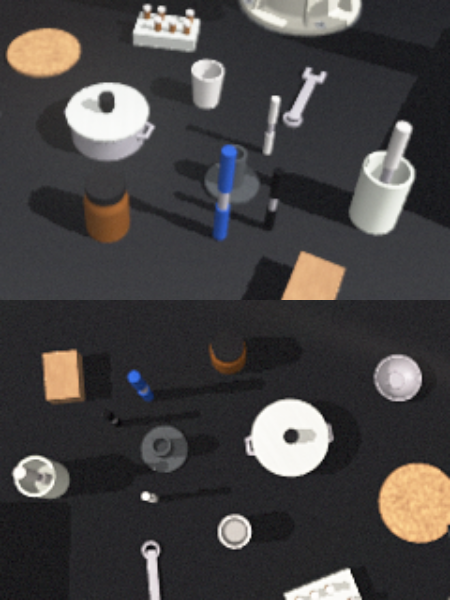

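The lid's outline is within 0.5 mm of where it started, the rod is in the jar and the arm is clear. Handing in.

```bash
python3 - <<'E'
from rig import r
print(r.sign_off())
E
```

```text
the job is handed in; nothing more can be done
None
```

The job is done and handed in at about 51.5 s of the 72 s allowed; no verdict was reported. I set the lid on the cork mat and stirred about three wide anticlockwise turns. The rod's foot was about 8–9 mm above the dish floor, and I steered the rod at a 29 mm radius. I added a fourth turn, then stood the rod in the white jar and put the lid back.

**Last checks:**
- **Lid:** it touched down at the expected seating height, and its outline in the top view is within 0.5 mm of the start.
- **Rod:** it stands released in the jar, and the arm is clear of everything.
- **Beads:** all eight were inside when last seen, just before the rod went into the jar. They are under the lid now.
- **Other things:** they look unmoved in the final pictures; I did not measure them.

**What disagreed:**
- **Bead pattern after three turns:** it nearly matched the starting ring, so I could not tell whether the beads had moved. The fourth turn left the ring visibly shifted by at least 15°, or about 12 mm.
- **Rod lean:** while stirring, the rod leaned slightly, so its foot ran roughly 5 mm inside the 29 mm circle. That is still well outside the 14 mm limit.

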